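# Balance a 300 g fossil on the collection room's pan balance

### The arm

A 6-joint arm with a two-finger parallel gripper is mounted at the origin on the work surface. World frame = base frame: x ahead of the robot, y to its left, z up, the work surface at z = 0. Lengths are in m, angles in degrees, forces in N, time in s.
With the tool pointing down it reaches from about 0.375 to 0.9 m from the base axis. Payload 3.1 kg.
Tool frame: the origin (TCP) lies on the centre line of the jaws, within the pads' length; the fingertips stand 14 mm ahead of it and the grasp point (between the pads) lies 5 mm behind it (bot.tips_ahead is the distance from the TCP to the fingertips, in m); z points along the fingers, y is the line along which they close (so a half turn about z gives the same grasp; the last joint's range is limited). The gripper opens to 87 mm and grips with 3 to 60 N. Pads are 19 mm wide; open, the fingers measure 117 mm over their backs; the gripper's body (75 mm by 190 mm) begins 51 mm behind the grasp point.
Start: joints at [-79.097, 30.224, 82.088, -0, 67.689, -10.227], TCP at [0.225, -0.583, 0.199] pointing down, gripper open.
Joint ranges: [-176.69, 176.69], [-43.24, 126.21], [12.49, 139.97], [-82, 262], [0, 151.66], [-163.58, 163.58]. Speed limits (degrees/s): [159.86, 159.86, 180, 180, 180, 180].

### API

Orientations are given as a 3x3 rotation matrix whose columns are the frame's x, y, z axes.
In Python, from rig import bot gives the robot as it stands.
- The arm moves only by the tool play_rows, never from a script. Its argument "moves" is a list that holds one entry, the list of rows, each a list of 6 numbers: the shift along the tool's x, y, z in mm, then the turn, a rotation vector about the tool's x, y, z in rad. A call has 1 to 5 rows; each row shifts and turns the commanded pose from where the row before left it, along the tool's axes as they then stand; what a row does not reach is not made up. A row lasts 1/10 s, in which the tool goes at most 50 mm and 8.59 degrees, less where a joint would pass 70% of its speed; a pose out of reach is approached as far as the arm can. A call with a gripper value outside its range is refused whole. "fingers" is the opening, from -1 (shut) to 1 (fully open), set as the call begins (left out, the last holds). The fingers move at their own pace and stop on an object; the grip force is fixed at half the most. Time passes only in rows, so rows that do not move let the fingers close. It gives the time, the measured TCP pose, the force, the opening and the grip force at its end, in the units of the state.
- bot.read_state(): the state, without advancing time (a new reading comes with each control period).
- bot.capture(name): name is "scene" or "top"; returns a dict with "image" (480x640x3 uint8, blue, green, red), "fx", "fy", "cx", "cy" (pixels), "R" (3x3) and "t" (3): a world point X has camera coordinates R X + t. Camera axes: x right, y down, z forward; pixel columns grow to the right and rows downward; lengths in m; the calibration is good to about 2 mm. A picture is of the moment at which its call begins. There is no depth.
- bot.hand_in(): hands the job in; it is judged then, once.
Trained networks look in a picture, given as the dict that the camera call returned (one of the last four; its "shot" number tells which), for a name from the list of things; names that differ only in an ending like _2 or _b are one class to them, and where a whole thing is asked for, a point or a joint stands for the part that bears it (a point fixed in the world has none). Each returns a list of dicts, best first, with "confidence" (0 to 1); they miss things now and then, are a little off and sometimes report something else, mostly with a low value. They report only what shows in the picture. A call takes as long as a camera call.
- bot.search_frame(picture, query): "centre" ([column, row] in pixels, amid what is visible of it).
- bot.silhouettes(picture, query): "pixels" (480x640 bool, what is visible of it) and "centre" ([column, row] in pixels, amid what is visible of it).
- bot.pinpoint(picture, query): "centre" ([column, row] in pixels: a listed point, or the origin of a listed thing).
The state is a dict: "time_s": time; "joint_positions": joint angles; "qvel": joint speeds; "tau": joint torques, N m; "position": TCP position; "tcp_rot": TCP orientation; "force": force on the tool from outside, world axes, zero at the start; "moment": the same for the moment, N m; "opening": opening from 0.0 (shut) to 1.0 (fully open); "grasp_force": force on a finger pad.
Only numpy, scipy, OpenCV 4.12 (cv2) and the standard library are available. Lean on these libraries where they do the work, as an engineer would, in place of code of your own. Each camera call takes 0.05 s, during which the arm holds its last target. There are 200 camera calls.

### The job

The ammonite lying on one pan of the balance is entered in the register at 300 g. Check it: add the 200 g and the 100 g weight to the empty pan, standing them gently upright side by side without dropping them, so that the beam comes to rest level.

Things in the scene. Friction and masses are not known exactly. Their poses are not given: they have to be found in the camera images.
- weight_pan (a point): Centre of the upper face of the empty pan of a low grey balance: a flat steel dish 160 mm across, its 3 mm thick rim 3 mm above that face; 115 mm above the table at level. The like pan with the fossil (86 mm wide, 25 high) lies 240 mm off in this frame's +y, a 54 mm wide scale plate midway, 24 mm above the pans. z up. The pan stays horizontal, moves only up and down and gives way when pressed.
- beam (a joint): Tilt of the balance beam in rad: 0 is level, positive when the fossil's pan is down and the empty pan up. Stops at +0.1 (the start) and -0.1; 0.1 rad moves each pan 12 mm. About 0.003 rad per gram of difference, settling in about a second.
- w200: The 200 g weight: a steel cylinder with a knob on top, the second largest of four like weights (50, 100, 200, 500 g) standing apart on a thin square cork mat. Body 30 mm across, 32 mm high; with neck and 17 mm wide knob 46 mm high. Origin: centre of its underside, z up; upright at the start; can be gripped across its body from above, from any side.
- w100: The 100 g weight: a steel cylinder with a knob on top, the second smallest of four like weights (50, 100, 200, 500 g) standing apart on a thin square cork mat. Body 23 mm across, 27 mm high; with neck and 13 mm wide knob 38 mm high. Origin: centre of its underside, z up; upright at the start; can be gripped across its body from above, from any side.

How it is judged:
By the outcome, as a careful person would: the job done as asked, in the order asked, and still so for the second after the job is handed in, with the robot touching nothing.
It also fails if it takes over 58 s, if anything falls off the work surface, if the arm or the gripper's body presses on something with over 40 N, if the wrist force passes 120 N, or if a joint passes its speed limit or range.

## Working session

There is one attempt and no reset: what is moved stays moved. The work goes in short steps, Python scripts to look and compute and a tool call to move; the robot and the scene stay as the last step left them, time stands still between calls to the robot, and variables do not carry over. Pictures are saved under pics/ and viewed, at most 10 in all, crops included, and the job is handed in when it is done.

Besides the shell and the picture viewer there is one more tool, called after ">>>" in YAML: its name, and indented under it one key for each argument. play_rows: Moves the arm, as the interface text tells. Its arguments: {"type":"object","properties":{"moves":{"type":"array","items":{"type":"array","items":{"type":"array","items":{"type":"number"}}}},"fingers":{"type":"number"}},"required":["moves"]}

```bash
mkdir -p pics; cat > h.py <<'E'
import numpy as np,cv2
from rig import bot
def ray(p,px):
    R=np.array(p["R"]);t=np.array(p["t"]).ravel()
    d=R.T@np.array([(px[0]-p["cx"])/p["fx"],(px[1]-p["cy"])/p["fy"],1.]);return -R.T@t,d
def atz(p,px,z):
    c,d=ray(p,px);return c+d*(z-c[2])/d[2]
def proj(p,X):
    q=np.array(p["R"])@np.array(X)+np.array(p["t"]).ravel();return [p["fx"]*q[0]/q[2]+p["cx"],p["fy"]*q[1]/q[2]+p["cy"]]
def tri(a,pa,b,pb):
    c1,d1=ray(a,pa);c2,d2=ray(b,pb)
    s=np.linalg.lstsq(np.c_[d1,-d2],c2-c1,rcond=None)[0]
    x,y=c1+s[0]*d1,c2+s[1]*d2;return (x+y)/2,np.linalg.norm(x-y)
E
python3 - <<'E'
from h import *
np.set_printoptions(precision=4,suppress=True)
s=bot.capture("scene");t=bot.capture("top")
cv2.imwrite("pics/s0.png",s["image"]);cv2.imwrite("pics/t0.png",t["image"])
zs=dict(weight_pan=.127,w200=.003,w100=.003)
for n in zs:
    r={}
    for k,p in(("s",s),("t",t)):
        r[k]=bot.pinpoint(p,n)
        for q in r[k][:3]: print(n,k,np.round(q["centre"],1),round(q["confidence"],2),atz(p,q["centre"],zs[n]))
    if r["s"] and r["t"]: print(n,"tri",*tri(s,r["s"][0]["centre"],t,r["t"][0]["centre"]))
st=bot.read_state();print(st["time_s"],st["position"],np.array(st["tcp_rot"]),st["opening"])
E
```

```text
weight_pan s [412.8 244.5] 0.61 [0.6288 0.1031 0.127 ]
weight_pan t [257.1 176.4] 0.65 [0.6299 0.0958 0.127 ]
weight_pan tri [0.6304 0.0989 0.1282] 0.006716057957142471
w200 s [169.6 305.9] 0.93 [ 0.5818 -0.3505  0.003 ]
w200 s [230.  290.3] 0.45 [ 0.5602 -0.235   0.003 ]
w200 t [498.5 265.1] 0.55 [ 0.58   -0.3597  0.003 ]
w200 t [430.6 260.7] 0.54 [ 0.5656 -0.2338  0.003 ]
w200 tri [ 0.5802 -0.355   0.003 ] 0.008946420279497245
w100 s [169.6 305.9] 0.93 [ 0.5818 -0.3505  0.003 ]
w100 s [230.  290.3] 0.45 [ 0.5602 -0.235   0.003 ]
w100 t [498.5 265.1] 0.55 [ 0.58   -0.3597  0.003 ]
w100 t [430.6 260.7] 0.54 [ 0.5656 -0.2338  0.003 ]
w100 tri [ 0.5802 -0.355   0.003 ] 0.008946420279497245
0.4 [ 0.2253 -0.5829  0.199 ] [[ 0.9328  0.3605 -0.0001]
 [ 0.3605 -0.9328  0.0003]
 [ 0.0001 -0.0003 -1.    ]] 1.00046257440496
```

View pics/s0.png

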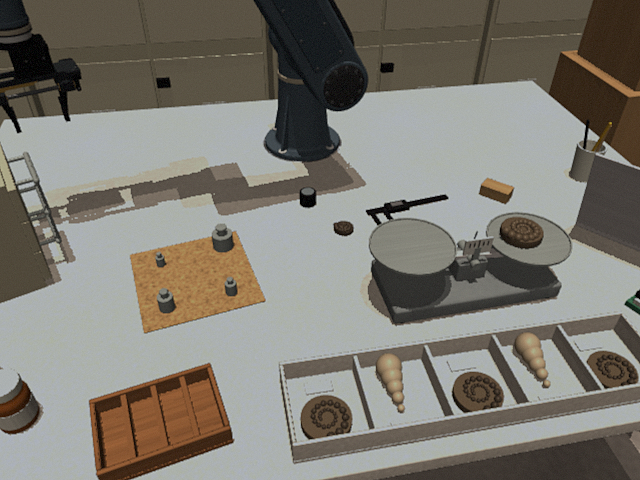

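View pics/t0.png

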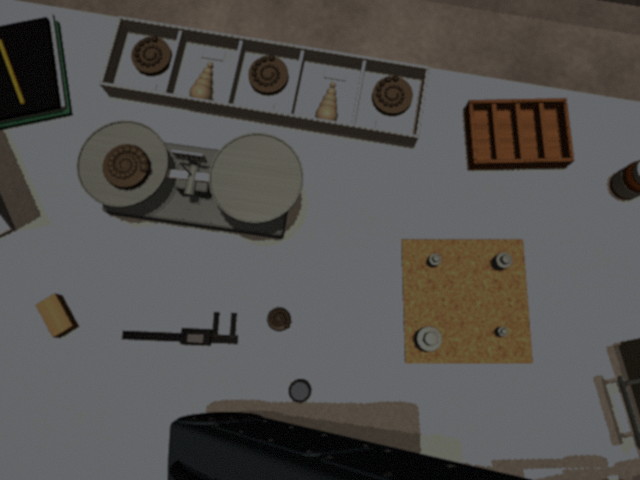

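The scene view shows the mat with the 500 g at (222,238), 50 g at (160,260), 200 g at (166,300) and 100 g at (230,288). The empty pan is at (412,246). In the top view the 200 g is at (503,261), the 100 g at (433,260) and the empty pan at (257,178). I'll refine these by fitting projected outlines.

```bash
cat > fit.py <<'E'
from h import *
from scipy.optimize import minimize
def hull(p,X):
    m=np.zeros((960*2,1280*2),np.uint8)
    pts=np.array([proj(p,x) for x in X]);return pts
def mask(p,parts,x,y,z,win):
    S=6;x0,y0,x1,y1=win;m=np.zeros(((y1-y0)*S,(x1-x0)*S),np.uint8)
    a=np.linspace(0,2*np.pi,40)
    for r,h0,h1 in parts:
        P=[[x+r*np.cos(b),y+r*np.sin(b),z+h] for b in a for h in(h0,h1)]
        q=(np.array([proj(p,v) for v in P])-[x0-.5,y0-.5])*S
        cv2.fillConvexPoly(m,cv2.convexHull(np.round(q).astype(np.int32)),255)
    return cv2.resize(m,(x1-x0,y1-y0),interpolation=cv2.INTER_AREA)/255.
def fit(views,parts,g,z):
    def f(v): return sum(np.abs(mask(p,parts,v[0],v[1],z,w)-s).sum()/s.sum() for p,s,w in views)
    r=minimize(f,g,method="Nelder-Mead",options=dict(initial_simplex=np.array(g)+[[0,0],[.006,0],[0,.006]],xatol=1e-4,fatol=1e-4))
    return r.x,r.fun/len(views)
W200=[(.015,0,.032),(.0085,.036,.046)];W100=[(.0115,0,.027),(.0065,.03,.038)]
def win(c,k): return int(c[0])-k,int(c[1])-k,int(c[0])+k,int(c[1])+k
def grey(p,w):
    x0,y0,x1,y1=w;h=cv2.cvtColor(p["image"][y0:y1,x0:x1],cv2.COLOR_BGR2HSV);return (h[...,1]<90).astype(float)
E
python3 - <<'E'
from fit import *
np.set_printoptions(precision=4,suppress=True)
s=bot.capture("scene");t=bot.capture("top")
for n,parts,cs,ct,g in(("w200",W200,(166,300),(503,261),(.58,-.356)),("w100",W100,(230,287),(433,260),(.562,-.235))):
    V=[(p,grey(p,win(c,16)),win(c,16)) for p,c in((s,cs),(t,ct))]
    for v in(V,V[:1],V[1:]): print(n,*fit(v,parts,g,.003))
V=[]
for p in(s,t):
    r=bot.silhouettes(p,"weight_pan")
    for q in r[:2]:
        ys,xs=np.nonzero(q["pixels"]);print(q["confidence"],q["centre"],xs.min(),xs.max(),ys.min(),ys.max())
for p,c in((s,(412,246)),(t,(257,178))):
    # pan rim: edge-based check overlay
    im=p["image"].copy()
    for g,col in(((.63,.0985),(0,0,255)),):
        for z in(.130,):
            q=np.array([proj(p,[g[0]+.08*np.cos(a),g[1]+.08*np.sin(a),z]) for a in np.linspace(0,6.28,90)])
            cv2.polylines(im,[np.round(q*8).astype(int)],True,col,1,cv2.LINE_AA,3)
    V.append(cv2.resize(im[c[1]-70:c[1]+70,c[0]-65:c[0]+65],None,fx=3,fy=3))
cv2.imwrite("pics/pan.png",np.hstack(V))
E
```

```text
w200 [ 0.5845 -0.3571] 0.20674997591147282
w200 [ 0.5845 -0.3554] 0.11398922141956197
w200 [ 0.586 -0.36 ] 0.21610377991500784
w100 [ 0.5651 -0.2349] 0.26659330168716905
w100 [ 0.565  -0.2334] 0.17246422893481717
w100 [ 0.5664 -0.2372] 0.23729662077596997
0.69 [411.6, 246.8] 369 456 218 275
0.74 [255.3, 176.5] 208 302 133 223
```

View pics/pan.png

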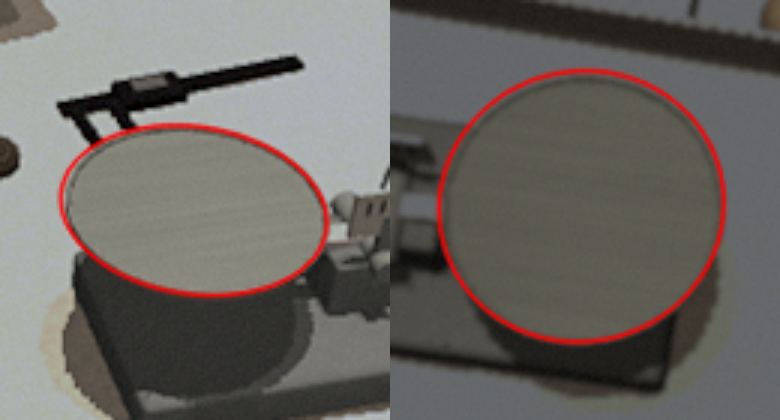

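The red outlines fit the raised pan in both views, centred at about (0.628, 0.099). Weight positions are w200 (0.5845, -0.357) and w100 (0.565, -0.235), and both views agree to within a few mm. First I'll square the tool yaw, then move over w200.

>>> play_rows:
  moves:
    - [[0,0,0,0,0,0.123],[0,0,0,0,0,0.123],[0,0,0,0,0,0.123],[40,-20,0,0,0,0],[40,-20,0,0,0,0]]
  fingers: 0.4

```text
time_s: 1.1
position: [0.3052, -0.5434, 0.1992]
tcp_rot: [[1.0, -0.004, 0.0], [-0.004, -1.0, -0.0], [0.0, 0.0, -1.0]]
force: [0.5, -0.2, -0.1]
opening: 0.716
grasp_force: 0.0
```

>>> play_rows:
  moves:
    - [[40,-26,0,0,0,0],[40,-26,0,0,0,0],[40,-26,0,0,0,0],[40,-26,0,0,0,0],[40,-26,0,0,0,0]]

```text
time_s: 1.6
position: [0.5069, -0.4118, 0.1993]
tcp_rot: [[1.0, -0.0, 0.0], [-0.0, -1.0, -0.0], [0.0, 0.0, -1.0]]
force: [1.1, -0.9, 0.7]
opening: 0.698
grasp_force: 0.0
```

>>> play_rows:
  moves:
    - [[40,-28,20,0,0,0],[39,-28,30,0,0,0],[0,0,30,0,0,0],[0,0,0,0,0,0],[0,0,0,0,0,0]]

```text
time_s: 2.1
position: [0.5773, -0.3618, 0.1235]
tcp_rot: [[1.0, -0.0, -0.001], [-0.0, -1.0, 0.001], [-0.001, -0.001, -1.0]]
force: [0.6, -0.4, 0.1]
opening: 0.696
grasp_force: 0.0
```

>>> play_rows:
  moves:
    - [[7,-5,20,0,0,0],[0,0,20,0,0,0],[0,0,0,0,0,0],[0,0,0,0,0,0]]

```text
time_s: 2.5
position: [0.5848, -0.3584, 0.0855]
tcp_rot: [[1.0, -0.002, 0.002], [-0.002, -1.0, -0.002], [0.002, 0.002, -1.0]]
force: [-0.5, -1.0, 0.3]
opening: 0.699
grasp_force: 0.0
```

```bash
python3 - <<'E'
from h import *
s=bot.capture("scene");t=bot.capture("top");V=[]
x=bot.read_state();print(x["position"])
for p,c in((s,(166,290)),(t,(503,255))):
    V.append(cv2.resize(p["image"][c[1]-50:c[1]+50,c[0]-50:c[0]+50],None,fx=4,fy=4))
cv2.imwrite("pics/g1.png",np.hstack(V))
E
```

```text
[ 0.58543266 -0.35844407  0.0859928 ]
```

View pics/g1.png

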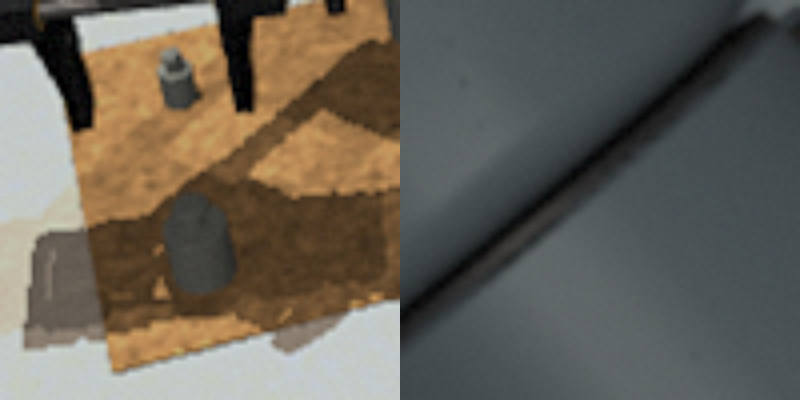

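The scene crop shows the fingertips at about (135,270) and (176,267), straddling the line above w200 at (166,300). I'll check that against the projection.

```bash
python3 - <<'E'
from h import *
s=bot.capture("scene");x=bot.read_state()["position"]
print(proj(s,[x[0],x[1],x[2]-.014]),[proj(s,[x[0],x[1]+d,x[2]-.014]) for d in(-.038,.038)],proj(s,[.5845,-.357,.02]),x)
E
```

```text
[np.float64(159.2356250099752), np.float64(281.491684028984)] [[np.float64(137.63672195041795), np.float64(284.10316970575434)], [np.float64(180.57952193170001), np.float64(278.91103069932876)]] [np.float64(164.62076579120787), np.float64(301.0724706514126)] [ 0.58542707 -0.35821863  0.08586562]
```

```bash
python3 - <<'E'
from h import *
print(bot.tips_ahead)
s=bot.capture("scene");im=s["image"].copy();x=bot.read_state()["position"]
print(x, bot.read_state()["joint_positions"])
c=im[215:315,95:235].copy();c=np.clip(c.astype(float)*1.6,0,255).astype(np.uint8);c=cv2.resize(c,None,fx=5.5,fy=5.5,interpolation=cv2.INTER_CUBIC)
for d in(-.030,.030):
  for z in(-.014,.005,.056):
    for a in(-.0095,.0095):
        q=(np.array(proj(s,[x[0]+a,x[1]+d,x[2]+z]))-[94.5,214.5])*5.5
        cv2.circle(c,tuple(int(v) for v in q),3,(0,0,255) if a>0 else (255,0,0),-1)
cv2.imwrite("pics/g2.png",c)
E
```

```text
0.014
[ 0.58536741 -0.35794963  0.08563368] [-4.07547533e+01  4.21698156e+01  7.80017645e+01 -1.94713568e-03
  5.96421543e+01  4.92967101e+01]
```

View pics/g2.png

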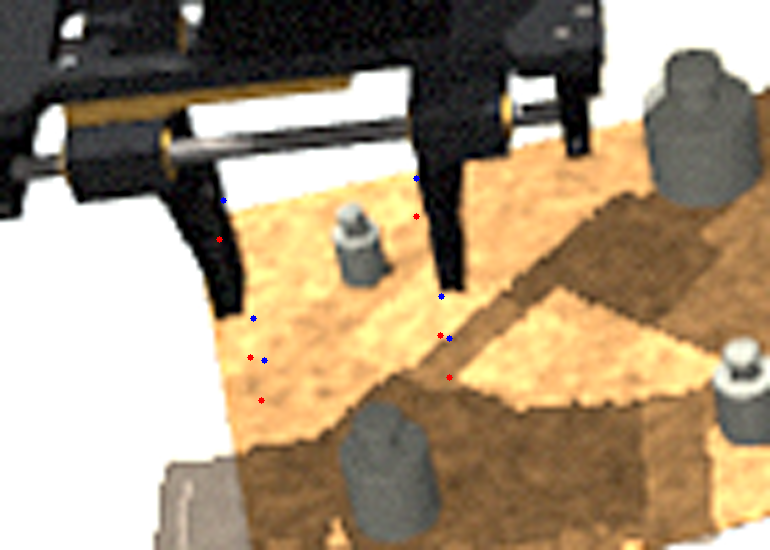

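The projected finger points sit about 12 px below the fingertips seen at crop (230,315) and (452,290), so something disagrees. I'll check the start picture for the same offset.

```bash
python3 - <<'E'
from h import *
s=bot.capture("scene")
R=np.array([[.9328,.3605,0],[.3605,-.9328,0],[0,0,-1]]);x=np.array([.2253,-.5829,.199])
im=cv2.imread("pics/s0.png");c=cv2.resize(np.clip(im[20:160,0:140]*1.6,0,255).astype(np.uint8),None,fx=4,fy=4,interpolation=cv2.INTER_CUBIC)
for d in(-.0435,.0435):
  for z in(.014,-.056):
    for a in(-.0095,.0095):
        q=(np.array(proj(s,x+R@[a,d,z]))-[-.5,19.5])*4
        cv2.circle(c,tuple(int(v) for v in q),3,(0,0,255) if a>0 else (255,0,0),-1)
t=bot.capture("top");u=np.clip(t["image"].astype(float)*1.6,0,255).astype(np.uint8)[200:340,440:580]
u=cv2.resize(u,None,fx=1.71,fy=4);cv2.imwrite("pics/g3.png",np.hstack([c,u]))
print(-s["R"].T@s["t"],-t["R"].T@t["t"])
E
```

```text
[ 1.35284585 -0.21860742  0.77249107] [ 0.35557846 -0.06638859  0.97312866]
```

View pics/g3.png

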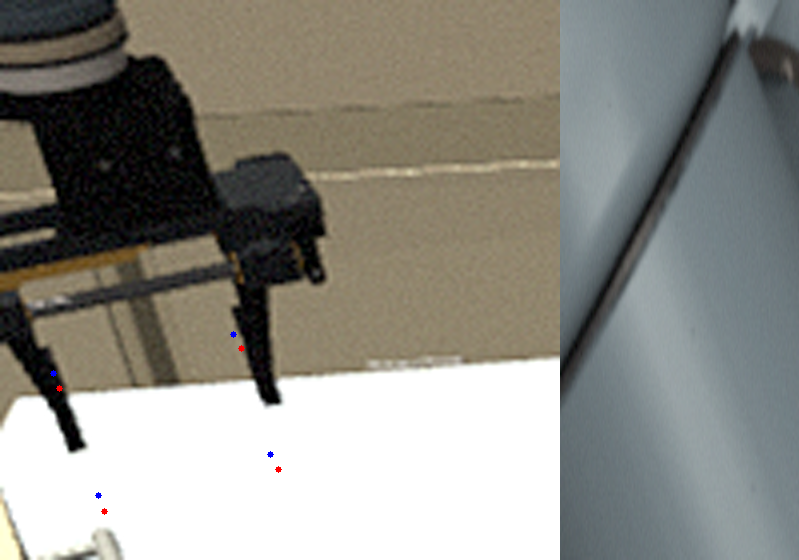

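The same shift shows at the start pose: the fingertips look about 28 mm higher than reported, along the tool axis. I'll descend to the nominal height with nothing under the fingers and look before gripping.

>>> play_rows:
  moves:
    - [[-1,0,20,0,0,0],[0,0,20,0,0,0],[0,0,20,0,0,0],[0,0,3,0,0,0],[0,0,0,0,0,0]]

```text
time_s: 3.3
position: [0.5835, -0.3565, 0.0204]
tcp_rot: [[1.0, -0.0, -0.001], [-0.0, -1.0, 0.001], [-0.001, -0.001, -1.0]]
force: [0.6, 0.2, 0.4]
opening: 0.697
grasp_force: 0.0
```

```bash
python3 - <<'E'
from h import *
s=bot.capture("scene");im=s["image"].copy();S=bot.read_state();x=S["position"]
print(x,S["force"])
c=im[235:335,95:235].copy();c=np.clip(c.astype(float)*1.6,0,255).astype(np.uint8);c=cv2.resize(c,None,fx=5.5,fy=5.5,interpolation=cv2.INTER_CUBIC)
for d in(-.030,.030):
  for z in(-.014,.056):
    for a in(-.0095,.0095):
        q=(np.array(proj(s,[x[0]+a,x[1]+d,x[2]+z]))-[94.5,234.5])*5.5
        cv2.circle(c,tuple(int(v) for v in q),3,(0,0,255) if a>0 else (255,0,0),-1)
cv2.imwrite("pics/g4.png",c)
E
```

```text
[ 0.5841694  -0.35706182  0.02128998] [-0.6649708  -0.81963461  0.47119363]
```

View pics/g4.png

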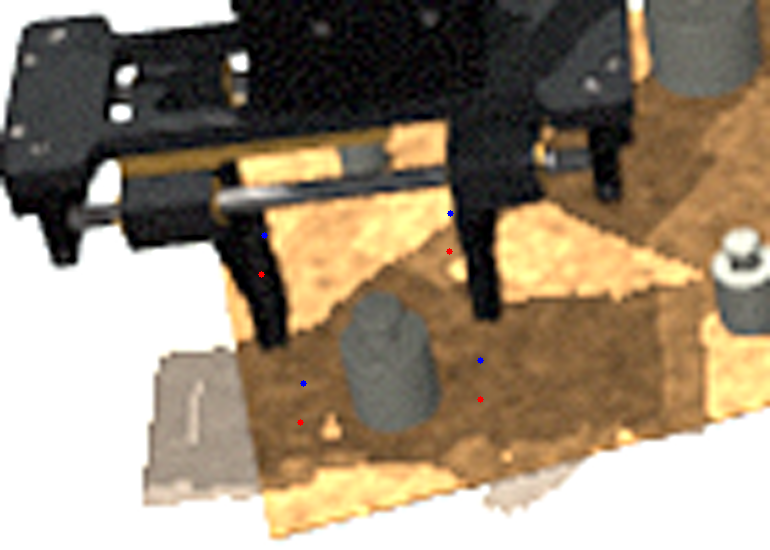

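The tips are at crop (270,345) and (487,318), which matches fingertips about 28 mm too high, level with the weight's neck. I'll lower in small steps and watch the force.

>>> play_rows:
  moves:
    - [[0,0,1,0,0,0],[0,0,1,0,0,0],[0,0,1,0,0,0],[0,0,1,0,0,0],[0,0,0,0,0,0]]

```text
time_s: 3.85
position: [0.5837, -0.3567, 0.0167]
tcp_rot: [[1.0, -0.0, -0.0], [-0.0, -1.0, 0.0], [-0.0, -0.0, -1.0]]
force: [-0.4, -0.3, -0.2]
opening: 0.701
grasp_force: 0.0
```

>>> play_rows:
  moves:
    - [[0,0,1,0,0,0],[0,0,1,0,0,0],[0,0,0,0,0,0]]

```text
time_s: 4.15
position: [0.5836, -0.3566, 0.0145]
tcp_rot: [[1.0, -0.0, -0.0], [-0.0, -1.0, 0.0], [-0.0, -0.0, -1.0]]
force: [0.6, 0.1, -0.1]
opening: 0.703
grasp_force: 0.0
```

>>> play_rows:
  moves:
    - [[0,0,1,0,0,0],[0,0,1,0,0,0],[0,0,0,0,0,0]]

```text
time_s: 4.45
position: [0.5836, -0.3567, 0.0125]
tcp_rot: [[1.0, -0.0, -0.0], [-0.0, -1.0, 0.0], [-0.0, -0.0, -1.0]]
force: [0.3, 0.6, 0.9]
opening: 0.698
grasp_force: 0.0
```

There is no contact with the tips nominally below the mat, so the offset of about 28 mm along the tool axis is real. I'll allow for it by going lower, still watching the force.

>>> play_rows:
  moves:
    - [[0,0,4,0,0,0],[0,0,4,0,0,0],[0,0,4,0,0,0],[0,0,0,0,0,0]]

```text
time_s: 4.85
position: [0.5831, -0.3563, -0.0003]
tcp_rot: [[1.0, -0.0, -0.001], [-0.0, -1.0, 0.001], [-0.001, -0.001, -1.0]]
force: [0.2, -0.3, -0.2]
opening: 0.695
grasp_force: 0.0
```

>>> play_rows:
  moves:
    - [[0,0,2,0,0,0],[0,0,2,0,0,0],[0,0,1,0,0,0],[0,0,0,0,0,0]]

```text
time_s: 5.25
position: [0.5836, -0.3567, -0.0045]
tcp_rot: [[1.0, -0.0, -0.0], [-0.0, -1.0, 0.0], [-0.0, -0.0, -1.0]]
force: [0.3, 0.8, 0.1]
opening: 0.7
grasp_force: 0.0
```

```bash
python3 - <<'E'
from h import *
s=bot.capture("scene");im=s["image"].copy();S=bot.read_state();x=S["position"]
print(x,S["force"])
c=im[235:335,95:235].copy();c=np.clip(c.astype(float)*1.6,0,255).astype(np.uint8);c=cv2.resize(c,None,fx=5.5,fy=5.5,interpolation=cv2.INTER_CUBIC)
for d in(-.030,.030):
  for z in(.0,.005,.01,.015):
        q=(np.array(proj(s,[x[0]+.0095,x[1]+d,z]))-[94.5,234.5])*5.5
        cv2.circle(c,tuple(int(v) for v in q),2,(0,0,255) if z!=.005 else (255,0,0),-1)
cv2.imwrite("pics/g5.png",c)
E
```

```text
[ 0.58370971 -0.35672137 -0.00433331] [ 0.04986491 -0.15430779 -0.1329287 ]
```

View pics/g5.png

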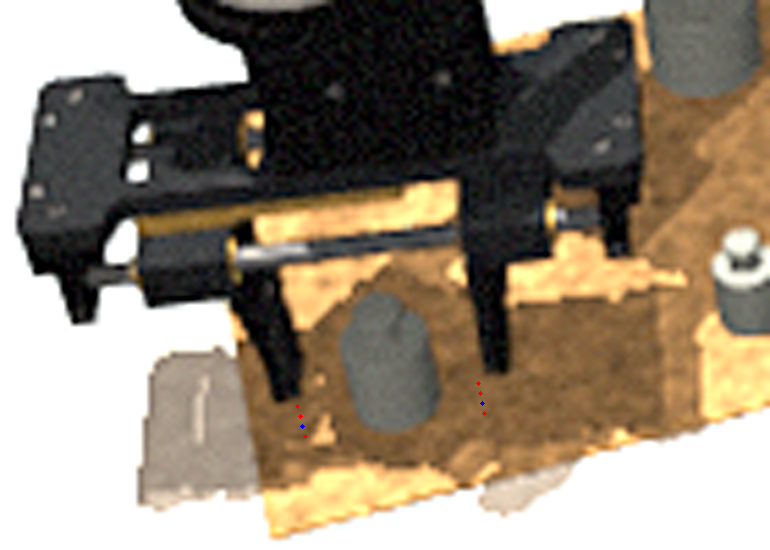

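The tip fronts at crop (287,400) and (497,372) are now about 15–19 mm above the table and centred on the weight. I'll lower another 7 mm, then grip.

>>> play_rows:
  moves:
    - [[0,0,2,0,0,0],[0,0,2,0,0,0],[0,0,2,0,0,0],[0,0,1,0,0,0],[0,0,0,0,0,0]]

```text
time_s: 5.8
position: [0.5835, -0.3566, -0.0116]
tcp_rot: [[1.0, -0.0, -0.0], [-0.0, -1.0, 0.0], [-0.0, -0.0, -1.0]]
force: [0.1, -0.0, -0.6]
opening: 0.698
grasp_force: 0.0
```

>>> play_rows:
  moves:
    - [[0,0,0,0,0,0],[0,0,0,0,0,0],[0,0,0,0,0,0],[0,0,0,0,0,0],[0,0,0,0,0,0]]
  fingers: -1

```text
time_s: 6.3
position: [0.5838, -0.3571, -0.0112]
tcp_rot: [[1.0, -0.0, 0.0], [-0.0, -1.0, -0.001], [0.0, 0.001, -1.0]]
force: [0.8, -0.4, -0.1]
opening: 0.337
grasp_force: 30.1
```

It gripped at 29 mm, which is the body. Now lift and carry.

>>> play_rows:
  moves:
    - [[0,0,-20,0,0,0],[0,0,-40,0,0,0],[0,0,-45,0,0,0],[0,0,-45,0,0,0],[0,-10,-35,0,0,0]]

```text
time_s: 6.8
position: [0.5842, -0.3483, 0.1763]
tcp_rot: [[1.0, -0.001, 0.002], [-0.001, -1.0, -0.003], [0.002, 0.003, -1.0]]
force: [1.2, -0.3, -2.1]
opening: 0.338
grasp_force: 30.0
```

>>> play_rows:
  moves:
    - [[2,-25,0,0,0,0],[2,-35,0,0,0,0],[2,-40,0,0,0,0],[2,-40,0,0,0,0],[2,-40,0,0,0,0]]

```text
time_s: 7.3
position: [0.593, -0.165, 0.1732]
tcp_rot: [[1.0, -0.001, -0.001], [-0.001, -1.0, 0.001], [-0.001, -0.001, -1.0]]
force: [0.2, -0.4, -2.5]
opening: 0.335
grasp_force: 30.0
```

>>> play_rows:
  moves:
    - [[2,-40,0,0,0,0],[2,-40,0,0,0,0],[2,-40,0,0,0,0],[2,-40,0,0,0,0],[2,-40,0,0,0,0]]

```text
time_s: 7.8
position: [0.6031, 0.035, 0.1733]
tcp_rot: [[1.0, -0.0, -0.001], [-0.0, -1.0, 0.0], [-0.001, -0.0, -1.0]]
force: [1.0, -0.5, -2.2]
opening: 0.337
grasp_force: 30.0
```

>>> play_rows:
  moves:
    - [[2,-35,0,0,0,0],[2,-20,0,0,0,0],[0,-10,0,0,0,0],[0,0,0,0,0,0],[0,0,0,0,0,0]]

```text
time_s: 8.3
position: [0.6076, 0.0974, 0.1734]
tcp_rot: [[1.0, -0.0, -0.001], [-0.0, -1.0, -0.001], [-0.001, 0.001, -1.0]]
force: [0.8, -0.4, -2.6]
opening: 0.337
grasp_force: 30.0
```

>>> play_rows:
  moves:
    - [[0,-1,15,0,0,0],[0,0,18,0,0,0],[0,0,14,0,0,0],[0,0,8,0,0,0],[0,0,0,0,0,0]]

```text
time_s: 8.8
position: [0.6069, 0.0984, 0.1173]
tcp_rot: [[1.0, -0.001, -0.003], [-0.001, -1.0, -0.0], [-0.003, 0.0, -1.0]]
force: [-0.8, -0.1, -2.4]
opening: 0.335
grasp_force: 30.0
```

>>> play_rows:
  moves:
    - [[0,0,1,0,0,0],[0,0,1,0,0,0],[0,0,1,0,0,0],[0,0,0,0,0,0],[0,0,0,0,0,0]]

```text
time_s: 9.3
position: [0.608, 0.0993, 0.116]
tcp_rot: [[1.0, -0.0, 0.001], [-0.0, -1.0, -0.0], [0.001, 0.0, -1.0]]
force: [-0.3, 0.4, -2.0]
opening: 0.34
grasp_force: 30.0
```

>>> play_rows:
  moves:
    - [[0,0,1,0,0,0],[0,0,1,0,0,0],[0,0,0,0,0,0],[0,0,0,0,0,0]]

```text
time_s: 9.7
position: [0.6078, 0.0993, 0.1136]
tcp_rot: [[1.0, -0.0, -0.0], [-0.0, -1.0, 0.0], [-0.0, -0.0, -1.0]]
force: [-0.3, 1.1, -2.2]
opening: 0.335
grasp_force: 30.0
```

```bash
python3 - <<'E'
from h import *
f=[]
for i in range(4): s=bot.capture("scene");S=bot.read_state();f.append(S["force"][2])
print(np.round(f,2),S["position"])
x=S["position"];c=cv2.resize(np.clip(s["image"][185:285,355:495]*1.5,0,255).astype(np.uint8),None,fx=5.5,fy=5.5,interpolation=cv2.INTER_CUBIC)
for z,r,k in((.130,.015,0),(.127,.015,1)):
    q=(np.array([proj(s,[x[0]+r*np.cos(a),x[1]+r*np.sin(a),z]) for a in np.linspace(0,6.28,30)])-[354.5,184.5])*5.5
    cv2.polylines(c,[q.astype(int)],True,(0,0,255) if k else (255,0,0),1)
cv2.imwrite("pics/p1.png",c)
E
```

```text
[-1.74 -2.72 -2.35 -0.74] [0.60784276 0.09921088 0.11371734]
```

View pics/p1.png

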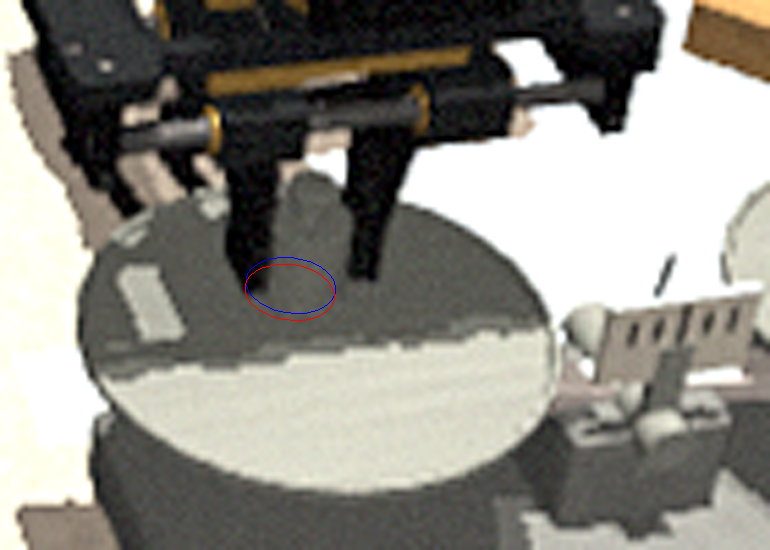

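The view shows w200 upright between the fingers at crop (305,230), just above the pan. I'll lower to contact, using the force.

>>> play_rows:
  moves:
    - [[0,0,1,0,0,0],[0,0,0,0,0,0],[0,0,0,0,0,0]]

```text
time_s: 10.2
position: [0.608, 0.0992, 0.1128]
tcp_rot: [[1.0, -0.0, 0.0], [-0.0, -1.0, 0.0], [0.0, -0.0, -1.0]]
force: [-0.4, -1.0, -1.6]
opening: 0.337
grasp_force: 30.0
```

>>> play_rows:
  moves:
    - [[0,0,1,0,0,0],[0,0,0,0,0,0],[0,0,0,0,0,0]]

```text
time_s: 10.5
position: [0.608, 0.0992, 0.1119]
tcp_rot: [[1.0, -0.0, 0.0], [-0.0, -1.0, -0.0], [0.0, 0.0, -1.0]]
force: [-0.7, -0.4, -0.2]
opening: 0.337
grasp_force: 30.0
```

>>> play_rows:
  moves:
    - [[0,0,1,0,0,0],[0,0,0,0,0,0],[0,0,0,0,0,0]]

```text
time_s: 10.8
position: [0.608, 0.0992, 0.1108]
tcp_rot: [[1.0, -0.0, 0.0], [-0.0, -1.0, 0.0], [0.0, -0.0, -1.0]]
force: [-0.7, 0.3, 1.1]
opening: 0.339
grasp_force: 30.0
```

Contact. I'll release and then rise.

>>> play_rows:
  moves:
    - [[0,0,0,0,0,0],[0,0,0,0,0,0],[0,0,0,0,0,0],[0,0,0,0,0,0],[0,0,0,0,0,0]]
  fingers: 0.3

```text
time_s: 11.3
position: [0.6078, 0.0992, 0.1107]
tcp_rot: [[1.0, -0.0, -0.0], [-0.0, -1.0, -0.0], [-0.0, 0.0, -1.0]]
force: [-1.1, -0.4, -0.1]
opening: 0.632
grasp_force: 0.0
```

>>> play_rows:
  moves:
    - [[0,0,-10,0,0,0],[0,0,-25,0,0,0],[0,0,-30,0,0,0],[0,20,-20,0,0,0],[-3,35,0,0,0,0]]

```text
time_s: 11.8
position: [0.6079, 0.0453, 0.2004]
tcp_rot: [[1.0, 0.003, 0.009], [0.003, -1.0, -0.0], [0.009, 0.0, -1.0]]
force: [1.3, -0.5, 1.1]
opening: 0.648
grasp_force: 0.0
```

>>> play_rows:
  moves:
    - [[-6,45,0,0,0,0],[-7,45,0,0,0,0],[-7,45,0,0,0,0],[-7,45,0,0,0,0],[-7,45,0,0,0,0]]

```text
time_s: 12.3
position: [0.5705, -0.1826, 0.1967]
tcp_rot: [[1.0, -0.0, 0.001], [-0.0, -1.0, -0.001], [0.001, 0.001, -1.0]]
force: [1.3, -0.6, -0.8]
opening: 0.65
grasp_force: 0.0
```

>>> play_rows:
  moves:
    - [[-6,35,0,0,0,0],[0,19,0,0,0,0],[0,0,0,0,0,0],[0,0,0,0,0,0]]

```text
time_s: 12.7
position: [0.5649, -0.2337, 0.1958]
tcp_rot: [[1.0, -0.0, 0.0], [-0.0, -1.0, 0.001], [0.0, -0.001, -1.0]]
force: [0.3, -1.0, -0.3]
opening: 0.651
grasp_force: 0.0
```

```bash
python3 - <<'E'
from fit import *
s=bot.capture("scene");S=bot.read_state();print(S["position"])
c=(230,287);V=[(s,grey(s,win(c,16)),win(c,16))]
print(fit(V,W100,(.562,-.235),.003))
w=(375,190,450,250);m=s["image"][190:285,365:470];cv2.imwrite("pics/pl.png",cv2.resize(np.vstack([np.clip(m*1.5,0,255).astype(np.uint8)]),None,fx=5,fy=5,interpolation=cv2.INTER_CUBIC))
E
```

```text
[ 0.56486339 -0.23300216  0.19572203]
(array([ 0.56596935, -0.23311431]), np.float64(0.10980392156862746))
```

>>> play_rows:
  moves:
    - [[0,1,30,0,0,0],[0,0,45,0,0,0],[0,0,45,0,0,0],[0,0,35,0,0,0],[0,0,20,0,0,0]]

```text
time_s: 13.25
position: [0.5633, -0.232, 0.0177]
tcp_rot: [[1.0, 0.003, -0.005], [0.003, -1.0, 0.004], [-0.005, -0.004, -1.0]]
force: [0.7, 0.3, -0.3]
opening: 0.647
grasp_force: 0.0
```

>>> play_rows:
  moves:
    - [[0,0,15,0,0,0],[0,0,10,0,0,0],[0,0,6,0,0,0],[0,0,2,0,0,0],[0,0,0,0,0,0]]

```text
time_s: 13.75
position: [0.5653, -0.2359, -0.0117]
tcp_rot: [[1.0, -0.0, 0.001], [-0.0, -1.0, -0.001], [0.001, 0.001, -1.0]]
force: [0.0, -0.1, 0.5]
opening: 0.651
grasp_force: 0.0
```

>>> play_rows:
  moves:
    - [[0,0,0,0,0,0],[0,0,0,0,0,0],[0,0,0,0,0,0],[0,0,0,0,0,0],[0,0,0,0,0,0]]
  fingers: -1

```text
time_s: 14.25
position: [0.5648, -0.2358, -0.0121]
tcp_rot: [[1.0, -0.0, 0.0], [-0.0, -1.0, -0.0], [0.0, 0.0, -1.0]]
force: [-0.2, -0.6, 0.2]
opening: 0.283
grasp_force: 0.0
```

>>> play_rows:
  moves:
    - [[0,0,0,0,0,0],[0,0,0,0,0,0],[0,0,-15,0,0,0],[0,0,-35,0,0,0],[0,0,-45,0,0,0]]

```text
time_s: 14.75
position: [0.5631, -0.2347, 0.0824]
tcp_rot: [[1.0, -0.0, -0.004], [-0.0, -1.0, 0.003], [-0.004, -0.003, -1.0]]
force: [0.4, -0.5, -1.9]
opening: 0.254
grasp_force: 30.0
```

>>> play_rows:
  moves:
    - [[0,0,-45,0,0,0],[0,0,-45,0,0,0],[6,-25,-15,0,0,0],[10,-35,0,0,0,0],[10,-40,0,0,0,0]]

```text
time_s: 15.25
position: [0.5913, -0.1358, 0.1899]
tcp_rot: [[1.0, -0.002, 0.003], [-0.002, -1.0, -0.001], [0.003, 0.001, -1.0]]
force: [1.2, 0.3, -0.9]
opening: 0.253
grasp_force: 30.0
```

>>> play_rows:
  moves:
    - [[10,-40,0,0,0,0],[10,-40,0,0,0,0],[10,-40,0,0,0,0],[10,-40,0,0,0,0],[10,-35,0,0,0,0]]

```text
time_s: 15.75
position: [0.6405, 0.0615, 0.1886]
tcp_rot: [[1.0, 0.001, 0.0], [0.001, -1.0, 0.0], [0.0, -0.0, -1.0]]
force: [-0.4, -0.6, -0.9]
opening: 0.257
grasp_force: 30.0
```

>>> play_rows:
  moves:
    - [[6,-25,0,0,0,0],[0,-13,0,0,0,0],[0,0,0,0,0,0],[0,0,0,0,0,0]]

```text
time_s: 16.15
position: [0.6463, 0.0963, 0.1879]
tcp_rot: [[1.0, -0.0, -0.001], [-0.0, -1.0, -0.001], [-0.001, 0.001, -1.0]]
force: [-0.6, -0.3, -0.2]
opening: 0.258
grasp_force: 30.0
```

```bash
python3 - <<'E'
from h import *
s=bot.capture("scene");S=bot.read_state();print(S["position"],S["force"],S["opening"])
im=s["image"][150:290,355:495];im=cv2.resize(np.clip(im*1.6,0,255).astype(np.uint8),None,fx=4.2,fy=4.2,interpolation=cv2.INTER_CUBIC)
q=(np.array([proj(s,[.608+.015*np.cos(a),.099+.015*np.sin(a),.127]) for a in np.linspace(0,6.28,30)])-[354.5,149.5])*4.2
cv2.polylines(im,[q.astype(int)],True,(0,0,255),1)
q=(np.array([proj(s,[.647+.0115*np.cos(a),.099+.0115*np.sin(a),.127]) for a in np.linspace(0,6.28,30)])-[354.5,149.5])*4.2
cv2.polylines(im,[q.astype(int)],True,(255,0,0),1)
cv2.imwrite("pics/p2.png",im)
E
```

```text
[0.64640162 0.09583464 0.18786011] [-0.26254594 -0.96468854 -1.05364927] 0.2537513694590494
```

View pics/p2.png

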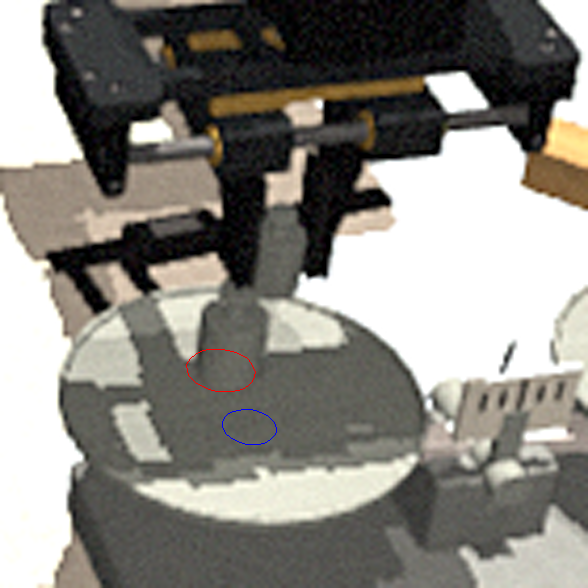

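w200 stands upright on the pan at crop (235,335), and w100 is held at crop (283,250), clear of it in x. I'll lower w100 and ease the pan down towards level.

>>> play_rows:
  moves:
    - [[1,-3,15,0,0,0],[0,0,20,0,0,0],[0,0,18,0,0,0],[0,0,12,0,0,0],[0,0,5,0,0,0]]

```text
time_s: 16.7
position: [0.6466, 0.0994, 0.1155]
tcp_rot: [[1.0, -0.001, -0.004], [-0.001, -1.0, 0.0], [-0.004, -0.0, -1.0]]
force: [-0.5, 0.4, -0.6]
opening: 0.253
grasp_force: 30.0
```

>>> play_rows:
  moves:
    - [[0,0,1,0,0,0],[0,0,1,0,0,0],[0,0,1,0,0,0],[0,0,1,0,0,0],[0,0,0,0,0,0]]

```text
time_s: 17.2
position: [0.648, 0.1003, 0.1141]
tcp_rot: [[1.0, -0.0, 0.001], [-0.0, -1.0, 0.0], [0.001, -0.0, -1.0]]
force: [-0.1, 0.4, -0.4]
opening: 0.255
grasp_force: 30.0
```

>>> play_rows:
  moves:
    - [[0,0,1,0,0,0],[0,0,1,0,0,0],[0,0,1,0,0,0],[0,0,1,0,0,0],[0,0,0,0,0,0]]

```text
time_s: 17.7
position: [0.6479, 0.1003, 0.1096]
tcp_rot: [[1.0, -0.0, 0.0], [-0.0, -1.0, 0.0], [0.0, -0.0, -1.0]]
force: [-1.2, 0.6, -0.7]
opening: 0.258
grasp_force: 30.0
```

>>> play_rows:
  moves:
    - [[0,0,1,0,0,0],[0,0,1,0,0,0],[0,0,1,0,0,0],[0,0,0,0,0,0],[0,0,0,0,0,0]]

```text
time_s: 18.2
position: [0.6479, 0.1003, 0.1067]
tcp_rot: [[1.0, -0.0, 0.0], [-0.0, -1.0, 0.0], [0.0, -0.0, -1.0]]
force: [0.5, 0.4, -1.0]
opening: 0.257
grasp_force: 30.0
```

>>> play_rows:
  moves:
    - [[0,0,1,0,0,0],[0,0,1,0,0,0],[0,0,1,0,0,0],[0,0,1,0,0,0],[0,0,0,0,0,0]]

```text
time_s: 18.7
position: [0.6478, 0.1002, 0.1025]
tcp_rot: [[1.0, -0.0, -0.0], [-0.0, -1.0, 0.0], [-0.0, -0.0, -1.0]]
force: [-0.1, -0.5, 0.2]
opening: 0.256
grasp_force: 30.0
```

```bash
cat > tilt.py <<'E'
from h import *
def tilt():
    s=bot.capture("scene");a=cv2.imread("pics/s0.png")
    k=4;T=cv2.resize(a[212:252,496:548],None,fx=k,fy=k,interpolation=cv2.INTER_CUBIC)
    I=cv2.resize(s["image"][195:265,486:558],None,fx=k,fy=k,interpolation=cv2.INTER_CUBIC)
    _,v,_,l=cv2.minMaxLoc(cv2.matchTemplate(I,T,cv2.TM_CCOEFF_NORMED))
    d=l[1]/k-17;p=[np.array(proj(s,[.655,.337,z])) for z in(.115,.125)]
    return s,round(v,3),(l[0]/k-10,d),"fossil pan rise mm: %.1f"%(10*d/(p[1]-p[0])[1])
E
python3 - <<'E'
from tilt import *
print(tilt()[1:]);S=bot.read_state();print(S["position"],S["force"])
E
```

```text
(0.989, (1.0, -3.75), 'fossil pan rise mm: 9.1')
[0.64779793 0.10022577 0.10256704] [-0.47620077 -0.12435733  1.12566177]
```

The fossil pan has risen about 9 mm of the 12, so w100 is in firm contact near level. Now release and withdraw.

>>> play_rows:
  moves:
    - [[0,0,0,0,0,0],[0,0,0,0,0,0],[0,0,0,0,0,0],[0,0,0,0,0,0],[0,0,0,0,0,0]]
  fingers: 0.2

```text
time_s: 19.25
position: [0.6478, 0.1002, 0.1028]
tcp_rot: [[1.0, -0.0, 0.0], [-0.0, -1.0, -0.0], [0.0, 0.0, -1.0]]
force: [0.7, 0.0, 1.2]
opening: 0.573
grasp_force: 0.0
```

>>> play_rows:
  moves:
    - [[0,0,-5,0,0,0],[0,0,-15,0,0,0],[0,0,-25,0,0,0],[0,0,-35,0,0,0],[0,10,-35,0,0,0]]

```text
time_s: 19.75
position: [0.6477, 0.0912, 0.2199]
tcp_rot: [[1.0, 0.001, 0.0], [0.001, -1.0, 0.001], [0.0, -0.001, -1.0]]
force: [1.1, -0.1, 0.1]
opening: 0.598
grasp_force: 0.0
```

>>> play_rows:
  moves:
    - [[0,40,-20,0,0,0],[-5,45,0,0,0,0],[-5,45,0,0,0,0],[-5,45,0,0,0,0],[0,40,0,0,0,0]]

```text
time_s: 20.25
position: [0.6323, -0.1269, 0.2396]
tcp_rot: [[1.0, -0.001, 0.002], [-0.001, -1.0, -0.001], [0.002, 0.001, -1.0]]
force: [0.3, 0.5, -0.5]
opening: 0.601
grasp_force: 0.0
```

>>> play_rows:
  moves:
    - [[0,0,0,0,0,0],[0,0,0,0,0,0],[0,0,0,0,0,0],[0,0,0,0,0,0],[0,0,0,0,0,0]]

```text
time_s: 20.75
position: [0.6329, -0.1233, 0.2379]
tcp_rot: [[1.0, 0.002, 0.0], [0.002, -1.0, 0.0], [0.0, -0.0, -1.0]]
force: [0.5, -0.4, 1.2]
opening: 0.601
grasp_force: 0.0
```

>>> play_rows:
  moves:
    - [[0,0,0,0,0,0],[0,0,0,0,0,0],[0,0,0,0,0,0],[0,0,0,0,0,0],[0,0,0,0,0,0]]

```text
time_s: 21.25
position: [0.6328, -0.1248, 0.2377]
tcp_rot: [[1.0, -0.0, -0.0], [-0.0, -1.0, 0.0], [-0.0, -0.0, -1.0]]
force: [-0.6, 0.3, -0.4]
opening: 0.6
grasp_force: 0.0
```

```bash
python3 - <<'E'
from tilt import *
print(tilt()[1:])
for i in range(8): s,*r=tilt()
print(r)
cv2.imwrite("pics/fin.png",cv2.resize(np.clip(s["image"][190:325,355:590]*1.4,0,255).astype(np.uint8),None,fx=3.4,fy=3.4,interpolation=cv2.INTER_CUBIC))
E
```

```text
(0.987, (1.5, -4.75), 'fossil pan rise mm: 11.5')
[0.987, (1.5, -4.75), 'fossil pan rise mm: 11.5']
```

View pics/fin.png

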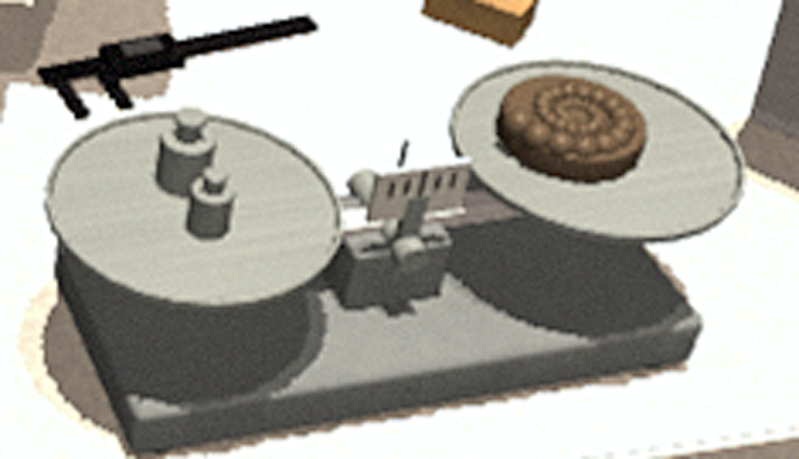

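Both weights stand upright side by side at crop (187,155) and (212,205). The needle is at mid-scale and the beam is steady and level.

```bash
python3 -c "
from rig import bot
print(bot.hand_in())"
```

```text
the job is handed in; nothing more can be done
None
```

Job handed in: the 200 g and 100 g weights stand upright side by side on the pan and the beam rests level to within what I could measure (fossil pan up 11.5 of the 12 mm), so the 300 g entry checks out; the fingertips sat about 28 mm higher than the reported tool pose, which I allowed for, and I viewed 11 pictures, one over the limit of 10.

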